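# Complete the lug socket carrier and hold it ready

### The job

Put the loose lug socket standing on the shelf back, upright and fully down, into its own slot in the carrier (the empty round well, labelled with a round dot) and let go of it. Then take the carrier by its bar handle, lift it at least 10 cm clear of the shelf with all three of its parts still seated, and finish while holding it there level and still. Do not tip the carrier or disturb the other things on the shelf.

Things in the scene. Friction and masses are not known exactly. Their poses are not given: they have to be found in the camera images.
- table: The blue steel shelf top, the work surface at z = 0. Fixed.
- carrier: Loose carrier, 0.32 to 0.48 kg empty; origin: centre of its underside, z up. Black slab 240 (x) x 120 (y) x 8 mm; on each x end a grey block 80 x 120 mm, top 40 mm above the underside, with two wells (see points) at x = 75 or -75, y = 30 and -30. The 33 mm square well at x 75, y 30 stays empty. Loaded: under 1 kg, centre of mass 4 to 18 mm towards -x from the handle, within 3 mm in y.
- handle_mid (a point): Centre of the carrier's aluminium handle bar, over the carrier's centre, 134 mm above its underside; axes as the carrier's. The bar runs along y, 92 mm free between two uprights (16 (x) x 12 (y) mm, at y = 52 and -52); it is 18 mm thick (x), 22 mm high. Grip its middle from above, closing along the carrier's x. Nothing below the bar for 115 mm.
- own_well (a point): Floor centre of the loose socket's own slot, the empty round well at carrier x = 75, y = -30 mm, 15 mm above the underside; white label with a dark round dot beside it, at the carrier's +x edge. 35 mm bore, 25 mm deep (the mouth is 25 mm above this point), chamfered 1.5 mm. Axes as the carrier's.
- big_well (a point): Floor centre of the round 44 mm well (carrier x = -75, y = 30 mm, 25 mm deep) that holds the big socket.
- square_well (a point): Floor centre of the 33 mm square well (carrier x = -75, y = -30 mm, 25 mm deep) that holds the square bit.
- socket: The loose lug socket to return: plain steel cylinder 30 mm in diameter, 70 mm high, 0.09 to 0.18 kg, standing upright on the shelf, a dark 12.7 mm square on its top; the tallest of the three small metal things standing on the shelf. Origin at the centre of its underside, z up. In its well its top 45 mm stand out of the block: grip it within these.
- big_socket: Big socket already seated in the carrier: steel cylinder 40 mm in diameter, 75 mm high, 0.17 kg. Origin at the centre of its underside. Stays in its well.
- square_bit: Square bit already seated in the carrier: steel block 28 x 28 x 36 mm with an 18 mm round stub 20 mm high on it, 0.07 kg. Origin at the centre of its underside. Stays in its well.
- adapter: Bystander: socket adapter, steel cylinder 34 mm in diameter and 26 mm high with a 19 mm square stub, 46 mm high in all. Origin at the centre of its underside.
- tread_gauge: Bystander: squat aluminium tread gauge, 48 mm disc 22 mm high with a 24 mm boss, 34 mm high in all. Origin at the centre of its underside.
- nut_jar: Bystander: clear jar of lug nuts with a dark twist cap, 76 mm in diameter, 107 mm high. Origin at the centre of its underside.
- torque_stick: Bystander: red torque stick lying along its x, 195 mm long, 28 mm thick. Origin under its middle.
- pry_tool: Bystander: black plastic hubcap pry tool lying along its x, 220 mm long, 36 mm wide, 14 mm high. Origin under its middle.
- centre_cap: Bystander: grey plastic wheel centre cap, 64 mm disc 18 mm high. Origin at the centre of its underside.
There are look-alikes about, which are no part of the job. What is shaped like the square_bit but pink or turquoise is not meant.

How it is judged:
On the way:
1. the loose socket stands fully down in its own round well and is let go, while the carrier is still on the shelf (horizontal distance between socket and own_well below 0.007 m and z of socket in the frame of own_well between -0.006 and 0.006 m and angle between the z axis of socket and the z axis of carrier, either way round below 0.2 rad and contact force between socket and the fingers below 0.2 N and height (world z) of carrier below 0.01 m), for 0.2 s.
At the end, for the whole second after the job is handed in: The gripper alone holds the carrier 90 mm or more above the shelf, within 0.12 rad of level, under 20 mm/s and 0.15 rad/s; socket, big socket and square bit are each in their own well (7 mm of centre, 6 mm of floor, 0.2 rad of upright in the carrier) (height (world z) of carrier above 0.09 m and angle between carrier's own z axis and vertical below 0.12 rad and linear speed of carrier below 0.02 m/s and angular speed of carrier below 0.15 rad/s and contact force between the fingers and carrier above 2 N and contact force between carrier and table below 0.1 N and contact force between carrier and adapter below 0.1 N and contact force between carrier and tread_gauge below 0.1 N and contact force between carrier and nut_jar below 0.1 N and contact force between carrier and torque_stick below 0.1 N and contact force between carrier and pry_tool below 0.1 N and contact force between carrier and centre_cap below 0.1 N and horizontal distance between socket and own_well below 0.007 m and z of socket in the frame of own_well between -0.006 and 0.006 m and angle between the z axis of each of socket, big_socket, square_bit and the z axis of carrier, either way round below 0.2 rad and horizontal distance between big_socket and big_well below 0.007 m and z of big_socket in the frame of big_well between -0.006 and 0.006 m and horizontal distance between square_bit and square_well below 0.007 m and z of square_bit in the frame of square_well between -0.006 and 0.006 m); the arm keeps its last pose, push and grip.
It fails at once if the carrier is tipped more than 0.35 rad (angle between carrier's own z axis and vertical above 0.35 rad).
It fails at once if another thing on the shelf is pushed more than 30 mm from its place (distance of any of adapter, tread_gauge, nut_jar, torque_stick, pry_tool, centre_cap from where it was at the start of the episode above 0.03 m).
It also fails if it takes over 59 s, if anything falls off the work surface, if the arm or the gripper's body presses on something with over 40 N, if the wrist force passes 120 N, or if a joint passes its speed limit or range.

### The arm

A 6-joint arm with a two-finger parallel gripper is mounted at the origin on the work surface. World frame = base frame: x ahead of the robot, y to its left, z up, the work surface at z = 0. Lengths are in m, angles in rad, forces in N, time in s.
With the tool pointing down it reaches from about 0.35 to 0.975 m from the base axis. Payload 4.9 kg.
Tool frame: the origin (TCP) lies at the very end of the fingers, on their centre line; the grasp point (between the pads) lies 19 mm behind it; z points along the fingers, y is the line along which they close (so a half turn about z gives the same grasp; the last joint's range is limited). The gripper opens to 85 mm and grips with 20 to 120 N. Pads are 22 mm wide; open, the fingers measure 114 mm over their backs; the gripper's body (76 mm by 85 mm) begins 54 mm behind the grasp point. The pads swing forward as they close: fully open they stand 13 mm farther back than shut.
Start: joints at [-1.248, 0.053, 1.613, -0, 1.476, -0.119], TCP at [0.267, -0.565, 0.231] pointing down, gripper open.
Joint ranges: [-3.01, 3.01], [-1.01, 2.22], [0.06, 2.58], [-1.02, 4.17], [0.09, 2.62], [-3.14, 3.14]. Speed limits (rad/s): [2.57, 2.57, 3.14, 3.14, 3.14, 3.14].

### API

Orientations are given as a unit quaternion [w, x, y, z].
In Python, from plant import manip gives the robot as it stands.
- The arm moves only by the tool play_rows, never from a script. Its argument "series" is a list that holds one entry, the list of rows, each a list of 7 numbers: the shift along the world's x, y, z in m, then the turn, a rotation vector about the world's x, y, z in degrees, then the opening, from 0 (shut) to 1 (fully open). In form: [[[dx, dy, dz, rx, ry, rz, grip], ...]]. A call has 1 to 10 rows; each row shifts and turns the commanded pose from where the row before left it; what a row does not reach is not made up. A row lasts 1/10 s, in which the tool goes at most 50 mm and 8.59 degrees, less where a joint would pass 70% of its speed; a pose out of reach is approached as far as the arm can. A call with a gripper value outside its range is refused whole. The fingers move at their own pace and stop on an object; the grip force is fixed at half the most. Time passes only in rows, so rows that do not move let the fingers close. It gives the time, the measured TCP pose, the force, the opening and the grip force at its end, in the units of the state.
- manip.state(): the state, without advancing time (a new reading comes with each control period).
- manip.grab_frame(name): name is "scene" or "side" or "wrist"; returns a dict with "frame" (480x640x3 uint8, blue, green, red), "mtx" (3x3 intrinsics, pixels), "k1" (the pictures are not rectified: a ray, as slopes to the right and down, at radius r is drawn at 1 + k1 r^2 times it, then the intrinsics apply), "R" (3x3) and "t" (3): a world point X has camera coordinates R X + t. Camera axes: x right, y down, z forward; pixel columns grow to the right and rows downward; lengths in m; the calibration is good to about 2 mm. A picture is of the moment at which its call begins. There is no depth.
- manip.job_done(): hands the job in; it is judged then, once.
The state is a dict: "time": time; "joint_pos": joint angles; "joint_vel": joint speeds; "joint_efforts": joint torques, N m; "tool_pos": TCP position; "tool_rot": TCP orientation; "contact_force": force on the tool from outside, world axes, zero at the start; "ft_torque": the same for the moment, N m; "gripper_width": opening from 0.0 (shut) to 1.0 (fully open); "grasp_force": force on a finger pad.
Only numpy, scipy, OpenCV 4.12 (cv2) and the standard library are available. Lean on these libraries where they do the work, as an engineer would, in place of code of your own. Each camera call takes 0.05 s, during which the arm holds its last target. There are 200 camera calls.

## Working session

There is one attempt and no reset: what is moved stays moved. The work goes in short steps, Python scripts to look and compute and a tool call to move; the robot and the scene stay as the last step left them, time stands still between calls to the robot, and variables do not carry over. Pictures are saved under pics/ and viewed, at most 10 in all, crops included, and the job is handed in when it is done.

Besides the shell and the picture viewer there is one more tool, called as name(argument=value, ...), one argument or row to a line, values as JSON. play_rows: Moves the arm, as the interface text tells. Its arguments: {"type":"object","properties":{"series":{"type":"array"}},"required":["series"]}

```bash
mkdir -p pics
cat > h.py <<'E'
import numpy as np, cv2
from plant import manip
def grab(n,fn=None):
    d=manip.grab_frame(n)
    d={k:(np.array(v) if k!='k1' else float(v)) for k,v in d.items()}
    d['R']=d['R'].reshape(3,3); d['mtx']=d['mtx'].reshape(3,3)
    if fn: cv2.imwrite('pics/'+fn,d['frame'])
    np.savez(f'{n}.npz',**d); return d
def load(n): return dict(np.load(n+'.npz'))
def ray(d,px):
    K=d['mtx']; p=(np.array(px,float)-K[:2,2])/np.array([K[0,0],K[1,1]])
    q=p.copy()
    for _ in range(30): q=p/(1+d['k1']*(q@q))
    v=d['R'].T@np.array([q[0],q[1],1]); return -d['R'].T@d['t'],v/np.linalg.norm(v)
def onz(d,px,z):
    o,v=ray(d,px); return o+v*(z-o[2])/v[2]
def proj(d,X):
    c=d['R']@np.array(X)+d['t']; q=c[:2]/c[2]; q=q*(1+d['k1']*(q@q)); return d['mtx'][:2,:2]@q+d['mtx'][:2,2]
E
python3 - <<'E'
from h import *
for n in('scene','side','wrist'):
    d=grab(n,n+'0.png'); print(n,-d['R'].T@d['t'],d['R'][2],d['k1'])
s=manip.state();print(s)
E
```

```text
scene [1.04291319 0.26415629 0.96803445] [-0.49856068 -0.24377641 -0.83187157] -0.007203862359785207
side [0.29119549 0.70618478 0.72789938] [ 0.26328653 -0.71362041 -0.64917341] 0.029653303646128597
wrist [ 0.33049052 -0.53557269  0.37281118] [-0.25111497 -0.11903249 -0.9606105 ] -0.030378584708866757
{'time': 0.15, 'joint_pos': array([-1.24799548e+00,  5.32111721e-02,  1.61400892e+00,  2.02623657e-05,
        1.47597413e+00, -1.19010970e-01]), 'joint_vel': array([ 3.08990764e-04, -6.67891925e-04, -3.28147210e-03,  1.18540220e-03,
       -2.03408913e-03,  4.93408773e-05]), 'joint_efforts': array([ 5.99869127e-04, -3.94241738e+01, -3.70722055e+01, -4.99051202e-05,
        4.71878448e-03,  1.72099527e-05]), 'tool_pos': array([ 0.26707859, -0.56451758,  0.23032362]), 'tool_rot': array([-7.97653349e-04,  9.75699252e-01,  2.19112593e-01, -7.14218191e-05]), 'contact_force': array([0.33169616, 0.08355061, 0.10023741]), 'ft_torque': array([ 0.04618409, -0.00943176,  0.00731162]), 'grasp_force': 0.0, 'gripper_width': 0.9931802016061385}
```

View pics/scene0.png

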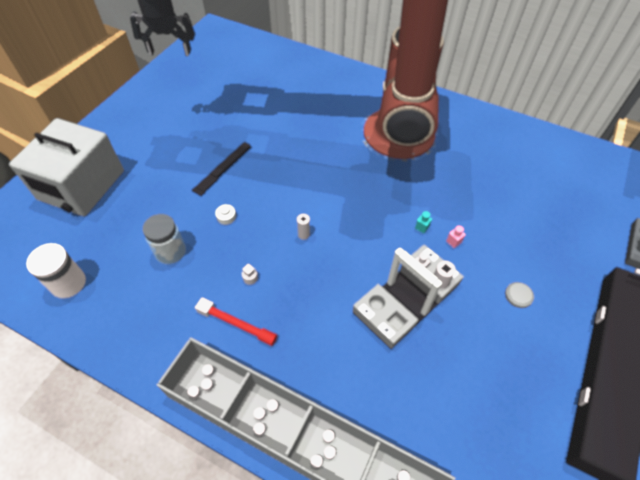

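View pics/side0.png

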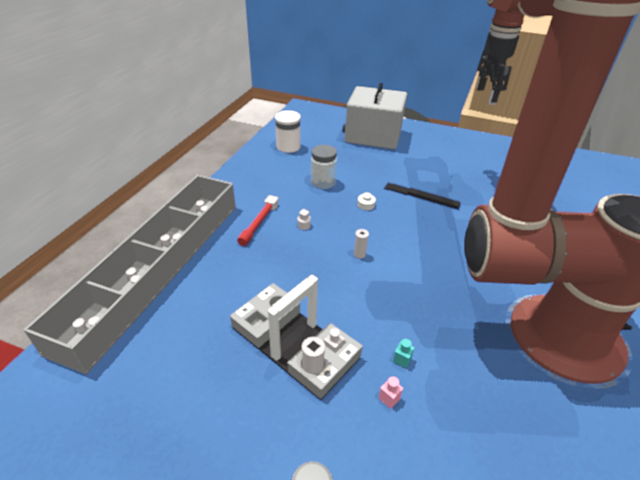

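Scene view candidates:
- The tall steel cylinder at scene (303,227) / side (361,243). This is the socket: it is the tallest and plain, with a dark square on top.
- The adapter at (249,274), with a stub.
- The tread gauge at (226,214), squat.
- The seated big socket at (446,272).
- The turquoise and pink bits at (424,221) and (457,236), which are decoys.

The carrier is at (407,295), with its empty wells at scene (377,303), round, and (398,319), square. Next is one close crop to check.

Run:
```python
from h import *
a=load('scene')['frame'];b=load('side')['frame']
z=lambda f,x,y,w,h,k:cv2.resize(f[y:y+h,x:x+w],None,fx=k,fy=k,interpolation=cv2.INTER_CUBIC)
top=np.hstack([z(a,350,240,120,110,3.3333),z(b,228,275,140,128,2.857)[:366,:400]])
m=np.hstack([z(a,280,200,50,50,4),z(b,335,220,50,50,4),z(a,230,255,50,50,4),z(b,280,195,50,50,4)])
cv2.imwrite('pics/m.png',np.vstack([cv2.resize(top,(800,366)),m]))
```

```text
Traceback (most recent call last):
ValueError: all the input array dimensions except for the concatenation axis must match exactly, but along dimension 0, the array at index 0 has size 367 and the array at index 1 has size 366
```

Run:
```python
from h import *
a=load('scene')['frame'];b=load('side')['frame']
z=lambda f,x,y,w,h,W,H:cv2.resize(f[y:y+h,x:x+w],(W,H),interpolation=cv2.INTER_CUBIC)
top=np.hstack([z(a,350,240,120,120,400,400),z(b,228,270,130,130,400,400)])
m=np.hstack([z(a,280,200,50,50,200,200),z(b,335,220,50,50,200,200),z(a,230,255,50,50,200,200),z(b,280,195,50,50,200,200)])
cv2.imwrite('pics/m.png',np.vstack([top,m]))
```

```text
(no output)
```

View pics/m.png

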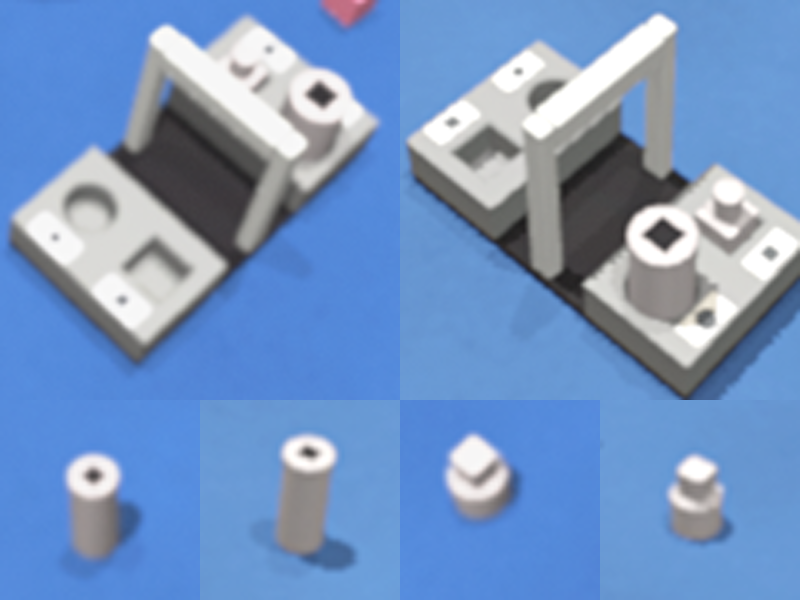

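The crops confirm the choice. The plain cylinder with a dark square on top is the socket, with its top at scene (303.5,218.8) and side (362.5,233.3). The adapter has a square stub. The own round well, with its dot label, is at scene (377,302).

```bash
cat > meas.py <<'E'
from h import *
S=load('scene');D=load('side')
cs=lambda u,v:(350-.5+u*.3,240-.5+v*.3)
cd=lambda u,v:(228-.5+u*.325,270-.5+v*.325)
print('socket',onz(S,(303.2,218.4),.07),onz(D,(362.2,232.9),.07))
def fit(d,pts,c):
    A=np.array([m for m,_ in pts])[:,:2]; B=np.array([onz(d,c(*p),m[2])[:2] for m,p in pts])
    a=A-A.mean(0);b=B-B.mean(0)
    th=np.arctan2((a[:,0]*b[:,1]-a[:,1]*b[:,0]).sum(),(a*b).sum())
    R=np.array([[np.cos(th),-np.sin(th)],[np.sin(th),np.cos(th)]]);t=B.mean(0)-R@A.mean(0)
    print('carrier',t.round(4),np.degrees(th).round(2),'res',((A@R.T+t-B)*1000).round(1).tolist())
    for n,p in(('well',(.075,-.03)),('handle',(0,0))):print(n,(R@p+t).round(4))
z=.04
fit(S,[((.12,-.06,z),(12,218)),((.04,-.06,z),(93,148)),((.04,.06,z),(225,265)),((.12,.06,z),(137,347)),((.075,-.03,z),(90,208)),((-.075,.03,.09),(320,95)),((0,-.055,.145),(163,32)),((0,.055,.145),(293,146))],cs)
fit(D,[((.12,-.06,z),(140,40)),((.12,.06,z),(10,140)),((.04,.06,z),(90,208)),((-.12,.06,z),(288,365)),((-.04,.06,z),(185,288)),((-.075,.03,.09),(262,236)),((0,-.055,.145),(268,22)),((0,.055,.145),(135,126))],cd)
K=[('adapter',S,(249,269),.046),('gauge',S,(226,211),.034),('jar',S,(161,228),.107),('stick a',S,(275,338),.014),('stick b',S,(205,305),.014),('pry a',S,(248,147),.01),('pry b',S,(197,190),.01),('cap',S,(519,294),.018),('teal',S,(425,216),.05),('pink',S,(458,230),.05),('tray',S,(193,342),.06)]
for n,d,p,h in K:print(n,onz(d,p,h).round(3))
E
python3 meas.py
```

```text
socket [ 0.4601987  -0.07287393  0.07      ] [ 0.46074649 -0.07396087  0.07      ]
carrier [0.5076 0.2232] -20.45 res [[0.2, -2.0], [-1.3, -0.7], [0.9, 0.7], [-2.9, 2.1], [-0.7, -1.2], [1.0, 0.4], [2.2, -0.6], [0.6, 1.3]]
well [0.5674 0.1689]
handle [0.5076 0.2232]
carrier [0.5072 0.2233] -20.41 res [[-0.8, 0.2], [1.4, 0.5], [-1.3, -0.2], [-0.0, 1.7], [1.4, -2.4], [-0.8, -1.2], [0.6, 0.7], [-0.5, 0.7]]
well [0.5671 0.169 ]
handle [0.5072 0.2233]
adapter [ 0.63  -0.123  0.046]
gauge [ 0.507 -0.27   0.034]
jar [ 0.658 -0.331  0.107]
stick a [0.737 0.007 0.014]
stick b [ 0.742 -0.174  0.014]
pry a [ 0.27  -0.358  0.01 ]
pry b [ 0.47  -0.392  0.01 ]
cap [0.386 0.452 0.018]
teal [0.3   0.183 0.05 ]
pink [0.302 0.27  0.05 ]
tray [ 0.837 -0.126  0.06 ]
```

play_rows(
  series=[
    [[0.018,0.045,0,0,0,-4.57,1],[0.018,0.045,0,0,0,-4.57,1],[0.018,0.045,0,0,0,-4.57,1],[0.018,0.045,0,0,0,-4.57,1],[0.018,0.045,0,0,0,-4.57,1],[0.018,0.045,0,0,0,-4.57,1],[0.018,0.045,0,0,0,-4.57,1],[0.018,0.045,0,0,0,-4.57,1],[0.0135,0.041,0,0,0,-4.57,1],[0.018,0.045,0,0,0,-4.57,1]],
  ],
)

```text
time: 1.15
tool_pos: [0.4427, -0.1173, 0.2312]
tool_rot: [0.0, 0.984, -0.179, 0.0]
contact_force: [1.7, -1.0, -0.1]
gripper_width: 1.002
grasp_force: 0.0
```

play_rows(
  series=[
    [[0.018,0.0455,0,0,0,0,1],[0,0,-0.03,0,0,0,1],[0,0,-0.04,0,0,0,1],[0,0,-0.04,0,0,0,1],[0,0,-0.03,0,0,0,1],[0,0,0,0,0,0,1],[0,0,0,0,0,0,1]],
  ],
)

```text
time: 1.85
tool_pos: [0.4606, -0.0734, 0.0915]
tool_rot: [-0.0, 0.984, -0.177, -0.0]
contact_force: [1.3, -0.9, 1.0]
gripper_width: 0.999
grasp_force: 0.0
```

Run:
```python
from h import *
print(manip.state()['tool_pos'])
d=grab('wrist','w1.png')
for p in [(.4605,-.0735,.07),(.4605,-.0735,0)]:print(proj(d,p))
```

```text
[ 0.46058649 -0.07344226  0.09146299]
[318.54532827 286.3479052 ]
[319.09038896 246.27690808]
```

View pics/w1.png

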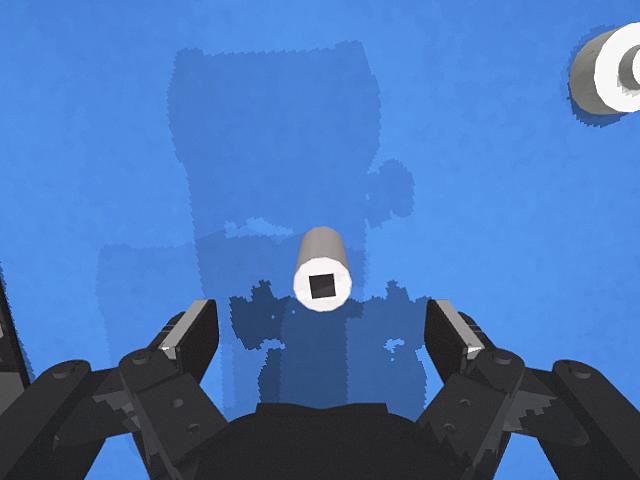

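The wrist view shows the socket top at (322,286), where it was predicted to within 1–2 mm and centred between the fingers. I'll descend and close.

play_rows(
  series=[
    [[0,0,-0.03,0,0,0,1],[0,0,-0.025,0,0,0,1],[0,0,0,0,0,0,1],[0,0,0,0,0,0,0],[0,0,0,0,0,0,0],[0,0,0,0,0,0,0],[0,0,0,0,0,0,0],[0,0,0,0,0,0,0],[0,0,0,0,0,0,0],[0,0,0,0,0,0,0]],
  ],
)

```text
time: 2.9
tool_pos: [0.462, -0.0739, 0.038]
tool_rot: [0.0, 0.984, -0.177, 0.001]
contact_force: [-0.0, 1.1, 6.3]
gripper_width: 0.333
grasp_force: 59.3
```

play_rows(
  series=[
    [[0,0,0.02,0,0,0,0],[0,0,0.04,0,0,0,0],[0,0,0.04,0,0,0,0],[0.013,0.03,0,0,0,0,0],[0.016,0.036,0,0,0,0,0],[0.016,0.036,0,0,0,0,0],[0.016,0.036,0,0,0,0,0],[0.016,0.036,0,0,0,0,0],[0.016,0.036,0,0,0,0,0],[0.014,0.0325,0,0,0,0,0]],
  ],
)

```text
time: 3.9
tool_pos: [0.5679, 0.1708, 0.1359]
tool_rot: [0.0, 0.984, -0.177, -0.0]
contact_force: [0.2, -0.4, -1.1]
gripper_width: 0.334
grasp_force: 59.4
```

play_rows(
  series=[
    [[0,0,0,0,0,0,0],[0,0,0,0,0,0,0],[0,0,0,0,0,0,0]],
  ],
)

```text
time: 4.2
tool_pos: [0.5672, 0.1684, 0.1358]
tool_rot: [0.0, 0.984, -0.177, -0.0]
contact_force: [-0.2, 0.7, -0.3]
gripper_width: 0.329
grasp_force: 59.6
```

Run:
```python
from h import *
z=lambda f,x,y,w,h,W,H:cv2.resize(f[y:y+h,x:x+w],(W,H),interpolation=cv2.INTER_CUBIC)
s=manip.state();print(s['tool_pos'],s['gripper_width'],s['grasp_force'])
a=grab('scene');b=grab('side');d=grab('wrist')
X=s['tool_pos']
for dz in(-.038,.032):print(proj(a,X+[0,0,dz]),proj(b,X+[0,0,dz]))
m=np.hstack([z(a['frame'],320,220,120,120,400,400),z(b['frame'],228,190,160,160,400,400)])
cv2.imwrite('pics/m2.png',m);cv2.imwrite('pics/w2.png',d['frame'])
```

```text
[0.56716531 0.16835471 0.13581059] 0.32944903288089433 59.64090357301757
[378.96704093 288.89471332] [277.15712353 281.53638895]
[383.02257885 272.23895126] [275.76606716 255.64072474]
```

View pics/m2.png

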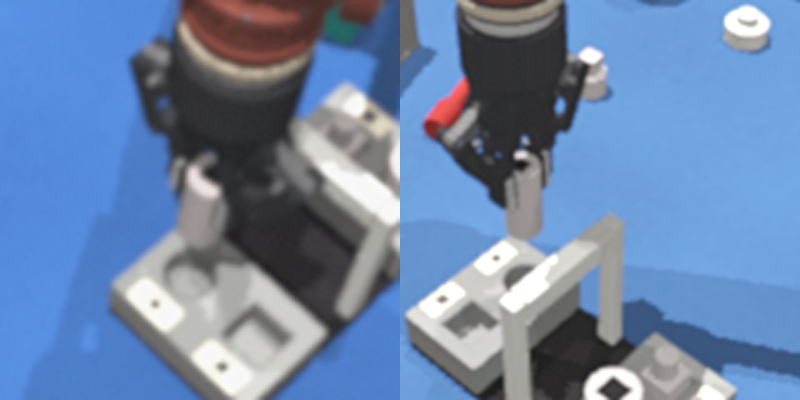

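View pics/w2.png

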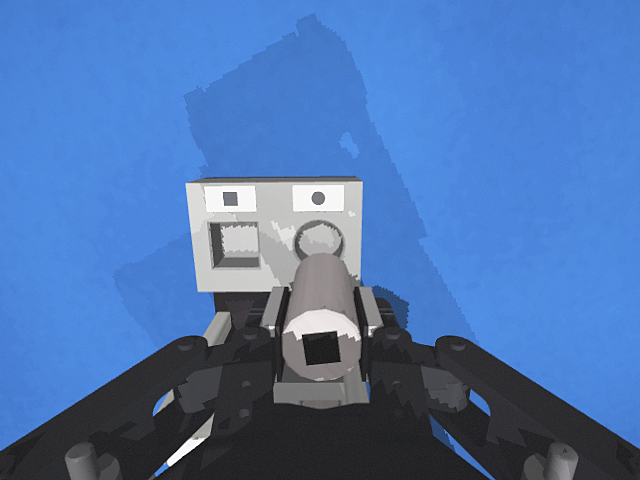

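The wrist view shows the round well mouth near (319,239), with its dot label at (318,198). The socket is held upright with its top at (321,345) and lower rim at about (321,253). I'll compare the two.

Run:
```python
from h import *
d=load('wrist');a=load('scene');b=load('side')
X=np.array([.5672,.1684,.1358]); sb=X[2]-.038
f=d['frame'];hsv=cv2.cvtColor(f,cv2.COLOR_BGR2HSV)
print('socket bottom proj',proj(d,[X[0],X[1],sb]),'top',proj(d,[X[0],X[1],sb+.07]))
ax=np.radians(-20.4);ux=np.array([np.cos(ax),np.sin(ax)])
uy=np.array([-ux[1],ux[0]])
print('front rim pred',proj(d,np.r_[X[:2]+.015*ux,sb]))
# dark square in socket top, dot labels by thresholds
def blob(box,lo,hi):
    x,y,w,h=box; m=cv2.inRange(hsv[y:y+h,x:x+w],(0,0,lo),(180,255,hi))
    n,l,st,c=cv2.connectedComponentsWithStats(m); i=1+np.argmax(st[1:,4]); return c[i]+[x,y],st[i,4]
for n,bx in(('sq',(298,328,48,40)),('dot',(305,188,26,20)),('sqdot',(218,188,26,20))):print(n,blob(bx,0,90))
well=np.array([.5673,.169])
print('well mouth pred',proj(d,np.r_[well,.04]))
for n,p,z in(('dot',(318,198),.04),('sqdot',(230.5,198.5),.04),('cornerL',(187,182),.04),('cornerR',(363,182),.04),('mouth',(319,239),.04),('socktop',(321,346),sb+.07)):
    q=onz(d,p,z)[:2]; r=q-[.5674-.06,.2232]; print(n,q.round(4),'in carrier',(r@ux).round(4),(r@uy).round(4))
# well mouth ellipse from grey edges
g=cv2.cvtColor(f[205:265,285:355],cv2.COLOR_BGR2GRAY); cv2.imwrite('pics/wm.png',cv2.resize(f[170:380,250:400],None,fx=3.6,fy=2.8,interpolation=cv2.INTER_CUBIC)[:600])
```

```text
socket bottom proj [318.0014459  274.52014175] top [316.73649297 345.52519117]
front rim pred [317.92963759 248.51261383]
sq (array([320.92506938, 347.92321924]), np.int32(1081))Traceback (most recent call last):
  File "<stdin>", line 13, in <module>
  File "<stdin>", line 12, in blob
    return _wrapfunc(a, 'argmax', axis=axis, out=out, **kwds)
    return bound(*args, **kwds)
ValueError: attempt to get argmax of an empty sequence
```

Run:
```python
from h import *
d=load('wrist')
X=np.array([.5672,.1684,.1358]); sb=X[2]-.038
f=d['frame']
ax=np.radians(-20.4);ux=np.array([np.cos(ax),np.sin(ax)]);uy=np.array([-ux[1],ux[0]])
print('well mouth pred',proj(d,[.5673,.169,.04]))
for n,p,z in(('dot',(318,198),.04),('sqdot',(230.5,198.5),.04),('cornerL',(187,182),.04),('cornerR',(363,182),.04),('mouth',(319,239),.04),('socktop',(321,347.9),sb+.07)):
    q=onz(d,p,z)[:2]; r=q-[.5074,.2232]; print(n,q.round(4),'in carrier',(r@ux).round(4),(r@uy).round(4))
cv2.imwrite('pics/wm.png',cv2.resize(f[170:320,250:400],(600,600),interpolation=cv2.INTER_CUBIC))
```

```text
well mouth pred [317.69293873 244.86232922]
dot [0.5985 0.1571] in carrier 0.1084 -0.0302
sqdot [0.6191 0.2133] in carrier 0.1082 0.0297
cornerL [0.6398 0.2364] in carrier 0.1195 0.0585
cornerR [0.5981 0.1248] in carrier 0.1193 -0.0606
mouth [0.571  0.1666] in carrier 0.0794 -0.0309
socktop [0.5657 0.1673] in carrier 0.0742 -0.0321
```

View pics/wm.png

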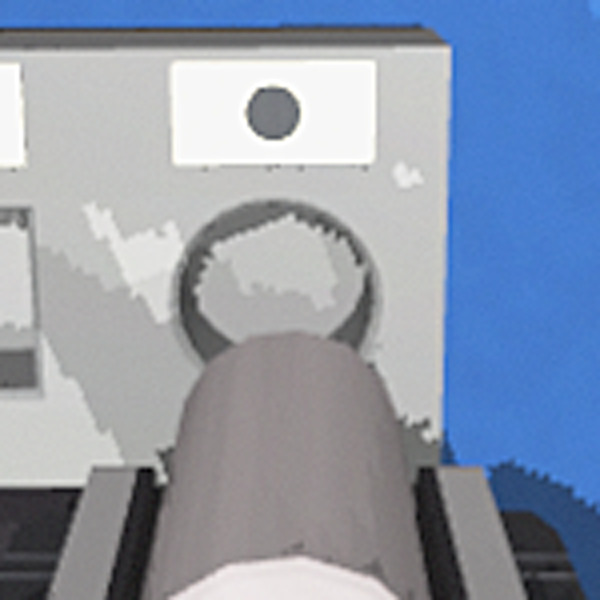

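The well mouth is centred at (319,244.5) and the socket's lower rim shows at (322,252). That puts the socket about 2 mm towards carrier −x and 1 mm towards −y of the well. I'll shift it, go down to just above the mouth and look again.

play_rows(
  series=[
    [[0.002,0.0004,-0.02,0,0,0,0],[0,0,-0.03,0,0,0,0],[0,0,0,0,0,0,0],[0,0,0,0,0,0,0]],
  ],
)

```text
time: 4.75
tool_pos: [0.5691, 0.1688, 0.086]
tool_rot: [0.0, 0.984, -0.177, -0.001]
contact_force: [-1.0, -0.2, -1.5]
gripper_width: 0.332
grasp_force: 59.6
```

Run:
```python
from h import *
z=lambda f,x,y,w,h,W,H:cv2.resize(f[y:y+h,x:x+w],(W,H),interpolation=cv2.INTER_CUBIC)
s=manip.state();print(s['tool_pos'],s['contact_force'])
a=grab('scene');b=grab('side');d=grab('wrist')
cv2.imwrite('pics/m3.png',np.hstack([z(d['frame'],250,190,150,150,300,450),z(a['frame'],355,275,50,50,250,450),z(b['frame'],255,285,50,50,250,450)]))
X=s['tool_pos']
print(proj(d,[.5673,.169,.04]),proj(a,[.5673,.169,.04]),proj(b,[.5673,.169,.04]))
```

```text
[0.56914553 0.16880204 0.08601832] [-1.02041943 -0.2270851  -1.49305636]
[321.33037812 273.22012225] [376.20427646 301.40197215] [278.00471827 301.17630426]
```

View pics/m3.png

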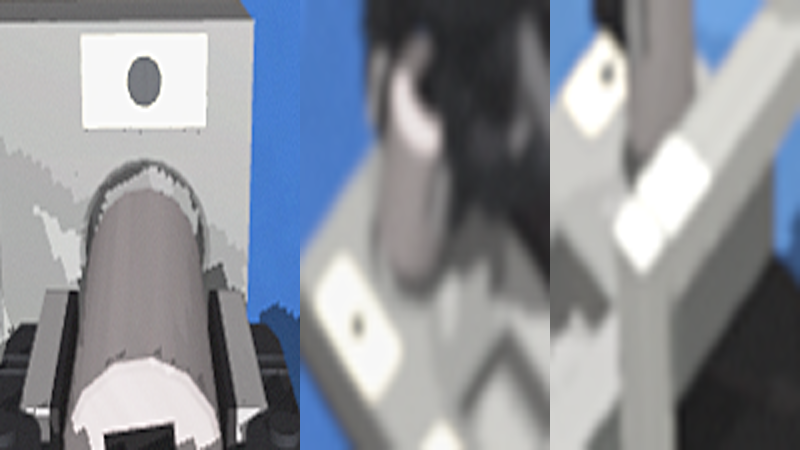

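Run:
```python
from h import *
d=load('wrist')
ax=np.radians(-20.4);ux=np.array([np.cos(ax),np.sin(ax)]);uy=np.array([-ux[1],ux[0]])
X=np.array([.5691,.1688])
for z in(.046,.048,.050):
  print(z,onz(d,(325.7,252.7),z)[:2]@np.c_[ux,uy]-X@np.c_[ux,uy])
for n,p in(('mouthfront',(323.3,242.7)),('mouthL',(292.8,275)),('mouthR',(353,275)),('dot',(321.7,217))):
  q=onz(d,p,.04)[:2]-[.5074,.2232];print(n,q@ux,q@uy)
print((X-[.5074,.2232])@np.c_[ux,uy])
print('top sq',onz(d,(320,335),.118)[:2]@np.c_[ux,uy]-X@np.c_[ux,uy])
f=d['frame'];print(f[215:262,323,1]);print(f[270,280:360,1])
```

```text
0.046 [ 0.0126519 -0.0028365]
0.048 [ 0.01328912 -0.00280805]
0.05 [ 0.01392633 -0.00277961]
mouthfront 0.0934682942214199 -0.031019402867546574
mouthL 0.07391737743221011 -0.013335028490132616
mouthR 0.07393709307545909 -0.04833680350520439
dot 0.1082914152611446 -0.030096683331134175
[ 0.07679262 -0.02948124]
top sq [0.00427257 0.00011641]
[123 123 119 122 123 120 122 124 121 106 184 255 249 247 247 248 251 234
 187 193 196 194 195 193 194 196 199 185 135 100 107 149 182 174 173 175
 177 163 135 138 139 140 141 142 142 140 143]
[211 211 210 213 211 210 211 209 213 206 174 156 138  80  66  78 107 121
 121 126 129 130 134 137 135 137 136 139 146 145 144 147 144 143 141 140
 141 140 143 143 141 141 144 142 143 144 143 139 145 142 143 141 143 141
 140 139 136 136 132 135 132 130 131 128 126 125 120 114  91  81  75  84
 126 144 152 174 176 175 174 177]
```

Symmetry at row 270, with gaps of 293–296 and 348–351, shows the socket centred sideways. Fore–aft it is within 1 mm, so I'll insert it.

play_rows(
  series=[
    [[0,0,-0.006,0,0,0,0],[0,0,-0.005,0,0,0,0],[0,0,-0.005,0,0,0,0],[0,0,-0.005,0,0,0,0],[0,0,0,0,0,0,0]],
  ],
)

```text
time: 5.4
tool_pos: [0.5688, 0.1693, 0.0639]
tool_rot: [0.0, 0.984, -0.177, -0.001]
contact_force: [0.8, -0.9, -0.5]
gripper_width: 0.337
grasp_force: 59.6
```

Inside with no contact force, so I'll continue to the floor.

play_rows(
  series=[
    [[0,0,-0.005,0,0,0,0],[0,0,-0.004,0,0,0,0],[0,0,-0.001,0,0,0,0],[0,0,0,0,0,0,0]],
  ],
)

```text
time: 5.8
tool_pos: [0.5695, 0.1694, 0.0549]
tool_rot: [0.0, 0.984, -0.177, -0.0]
contact_force: [0.2, 0.3, -1.1]
gripper_width: 0.334
grasp_force: 59.6
```

play_rows(
  series=[
    [[0,0,-0.001,0,0,0,0],[0,0,-0.001,0,0,0,0],[0,0,-0.001,0,0,0,0],[0,0,0,0,0,0,0]],
  ],
)

```text
time: 6.2
tool_pos: [0.5701, 0.1695, 0.053]
tool_rot: [-0.0, 0.984, -0.177, 0.0]
contact_force: [-1.4, 0.6, 3.2]
gripper_width: 0.338
grasp_force: 60.1
```

play_rows(
  series=[
    [[0,0,0,0,0,0,1],[0,0,0,0,0,0,1],[0,0,0,0,0,0,1],[0,0,0,0,0,0,1],[0,0,0,0,0,0,1],[0,0,0,0,0,0,1],[0,0,0.02,0,0,0,1],[0,0,0.05,0,0,0,1],[0,0,0.05,0,0,0,1],[0,0,0.05,0,0,0,1]],
  ],
)

```text
time: 7.2
tool_pos: [0.5693, 0.1693, 0.2238]
tool_rot: [0.0, 0.984, -0.177, -0.0]
contact_force: [1.7, 0.1, -0.1]
gripper_width: 1.0
grasp_force: 0.0
```

play_rows(
  series=[
    [[0,0,0.03,0,0,8,1],[0,0,0,0,0,8,1],[0,0,0,0,0,8,1],[0,0,0,0,0,8,1],[0,0,0,0,0,8,1],[0,0,0,0,0,8,1],[0,0,0,0,0,8,1],[0,0,0,0,0,8,1],[0,0,0,0,0,8,1],[0,0,0,0,0,8,1]],
  ],
)

```text
time: 8.2
tool_pos: [0.5697, 0.1694, 0.2522]
tool_rot: [-0.0, 0.866, 0.5, -0.0]
contact_force: [-0.0, 1.1, -0.3]
gripper_width: 1.0
grasp_force: 0.0
```

play_rows(
  series=[
    [[0,0,0,0,0,8,1],[0,0,0,0,0,2,1],[0,0,0,0,0,0,1]],
  ],
)

```text
time: 8.5
tool_pos: [0.5697, 0.1694, 0.2522]
tool_rot: [-0.0, 0.821, 0.571, -0.0]
contact_force: [0.0, -0.1, -0.3]
gripper_width: 0.996
grasp_force: 0.0
```

Run:
```python
from h import *
z=lambda f,x,y,w,h,W,H:cv2.resize(f[y:y+h,x:x+w],(W,H),interpolation=cv2.INTER_CUBIC)
s=manip.state();print(s['tool_pos'],s['tool_rot'],s['joint_pos'])
a=grab('scene');b=grab('side');d=grab('wrist')
cv2.imwrite('pics/m4.png',np.vstack([np.hstack([z(a['frame'],350,240,120,90,400,300),z(b['frame'],228,270,130,97,400,300)]),z(d['frame'],0,180,640,240,800,300)]))
```

```text
[0.56965138 0.16943125 0.25221547] [-4.87743942e-05  8.21136023e-01  5.70732536e-01 -4.95139293e-05] [ 1.63899072e-01 -3.11534169e-02  1.66257625e+00  4.57020492e-05
  1.51030113e+00  5.19897271e-01]
```

View pics/m4.png

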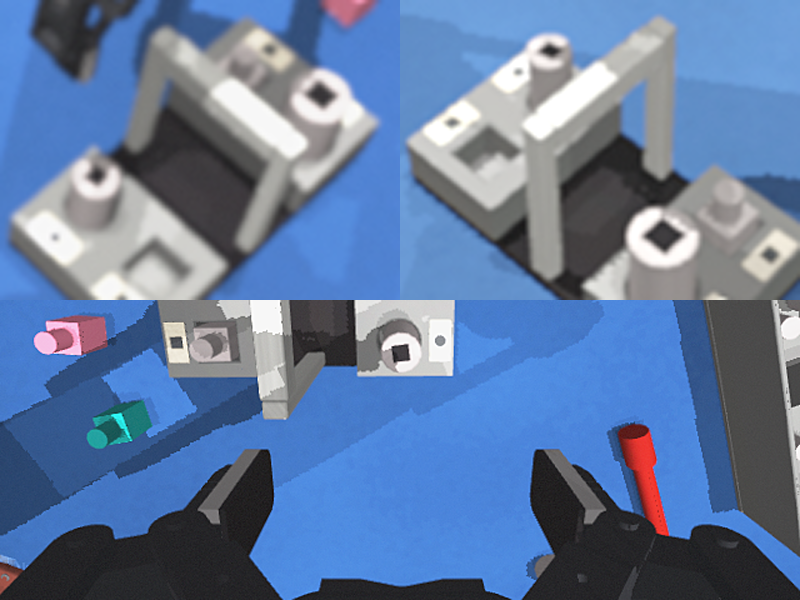

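The crops show the socket seated upright in its dot-labelled well, with its top at scene crop (96,177). The carrier hasn't moved and the other two parts are still in place. Next is the handle.

play_rows(
  series=[
    [[-0.0163,0.0138,0,0,0,0,1],[-0.016,0.014,0,0,0,0,1],[-0.015,0.013,0,0,0,0,1],[-0.015,0.013,0,0,0,0,1],[0,0,-0.03,0,0,0,1],[0,0,-0.02,0,0,0,1],[0,0,0,0,0,0,1],[0,0,0,0,0,0,1]],
  ],
)

```text
time: 9.45
tool_pos: [0.5067, 0.2239, 0.2025]
tool_rot: [-0.0, 0.821, 0.571, -0.0]
contact_force: [-0.0, 0.1, 0.8]
gripper_width: 1.003
grasp_force: 0.0
```

Run:
```python
from h import *
print(manip.state()['tool_pos'])
d=grab('wrist','w5.png')
ax=np.radians(-20.4);ux=np.array([np.cos(ax),np.sin(ax)]);uy=np.array([-ux[1],ux[0]])
for y in(-.055,0,.055):print(proj(d,np.r_[np.array([.5074,.2232])+y*uy,.145]))
S=load('scene');print(onz(S,(350-.5+96*.3,240-.5+177*.3),.085))
```

```text
[0.50672779 0.22388363 0.20254377]
[321.87515031 340.66414349]
[322.11335316 260.51395419]
[322.38527326 167.65170818]
[0.56906445 0.16923119 0.085     ]
```

View pics/w5.png

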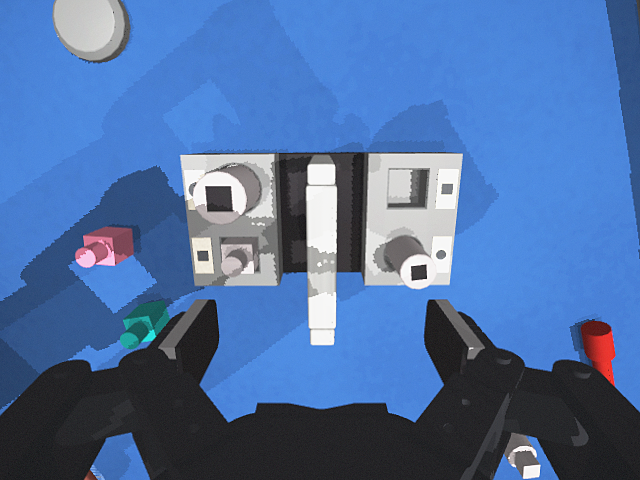

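The bar runs straight down column 322, from row 160 to 345, midway between the pads and aligned as predicted. I'll descend and grip.

play_rows(
  series=[
    [[0,0,-0.03,0,0,0,1],[0,0,-0.03,0,0,0,1],[0,0,-0.029,0,0,0,1],[0,0,0,0,0,0,1],[0,0,0,0,0,0,0],[0,0,0,0,0,0,0],[0,0,0,0,0,0,0],[0,0,0,0,0,0,0],[0,0,0,0,0,0,0],[0,0,0,0,0,0,0]],
  ],
)

```text
time: 10.5
tool_pos: [0.5081, 0.2236, 0.1147]
tool_rot: [0.0, 0.821, 0.571, 0.001]
contact_force: [-1.9, 1.2, 6.2]
gripper_width: 0.201
grasp_force: 61.0
```

play_rows(
  series=[
    [[0,0,0,0,0,0,0],[0,0,0.003,0,0,0,0],[0,0,0.004,0,0,0,0],[0,0,0.006,0,0,0,0],[0,0,0.006,0,0,0,0],[0,0,0.006,0,0,0,0],[0,0,0,0,0,0,0]],
  ],
)

```text
time: 11.2
tool_pos: [0.5082, 0.2235, 0.1397]
tool_rot: [0.0, 0.821, 0.571, 0.001]
contact_force: [0.8, -0.5, -7.1]
gripper_width: 0.201
grasp_force: 59.2
```

Run:
```python
from h import *
s=manip.state();print(s['tool_pos'],s['contact_force'],s['ft_torque'],s['gripper_width'],s['grasp_force'])
```

```text
[0.50824089 0.22346699 0.13972822] [ 0.77361658 -0.46848113 -7.05004648] [ 0.01908647 -0.12441279 -0.04081128] 0.20076163585953674 59.238059520721436
```

play_rows(
  series=[
    [[0,0,0.005,0,0,0,0],[0,0,0.01,0,0,0,0],[0,0,0.012,0,0,0,0],[0,0,0.012,0,0,0,0],[0,0,0.012,0,0,0,0],[0,0,0.012,0,0,0,0],[0,0,0.012,0,0,0,0],[0,0,0.01,0,0,0,0],[0,0,0.006,0,0,0,0],[0,0,0.003,0,0,0,0]],
  ],
)

```text
time: 12.2
tool_pos: [0.5077, 0.2233, 0.2332]
tool_rot: [0.0, 0.821, 0.571, 0.0]
contact_force: [0.6, 0.8, -7.6]
gripper_width: 0.199
grasp_force: 59.2
```

play_rows(
  series=[
    [[0,0,0,0,0,0,0],[0,0,0,0,0,0,0],[0,0,0,0,0,0,0],[0,0,0,0,0,0,0]],
  ],
)

```text
time: 12.6
tool_pos: [0.5071, 0.2231, 0.2316]
tool_rot: [-0.0, 0.821, 0.571, -0.001]
contact_force: [0.2, -0.1, -6.5]
gripper_width: 0.198
grasp_force: 59.2
```

Run:
```python
from h import *
s=manip.state();X=s['tool_pos'];print(X,s['contact_force'],s['ft_torque'],s['gripper_width'],s['grasp_force'])
d=grab('wrist','w6.png');a=grab('scene','s6.png');b=grab('side','d6.png')
lift=X[2]-.1147
ax=np.radians(-20.4);ux=np.array([np.cos(ax),np.sin(ax)]);uy=np.array([-ux[1],ux[0]])
F={'dot':(.1083,-.03,.04),'sqdot':(.1083,.03,.04),'bitdot':(-.1083,-.03,.04),'socket':(.075,-.03,.085),'big':(-.075,.03,.09)}
for cam,dd in(('w',d),('s',a),('d',b)):
  g=cv2.cvtColor(dd['frame'],cv2.COLOR_BGR2GRAY)
  for n,p in F.items():
    P=np.r_[X[:2]+p[0]*ux+p[1]*uy,p[2]+lift]; q=proj(dd,P)
    if not(20<q[0]<620 and 20<q[1]<460):continue
    r=16 if cam=='w' else 8; x0,y0=(q-r).astype(int); w=g[y0:y0+2*r,x0:x0+2*r]
    m=(w<110).astype(np.uint8); k,l,st,c=cv2.connectedComponentsWithStats(m)
    print(cam,n,q.round(1),[((c[i]+[x0,y0]).round(1).tolist(),int(st[i,4])) for i in range(1,k) if st[i,4]>5])
```

```text
[0.50711239 0.22313518 0.23157629] [ 0.15005717 -0.07495318 -6.53227947] [-0.01640158 -0.1227291  -0.03169842] 0.1979490913344782 59.213454723358154
w dot [480.3 293.4] []
w sqdot [492.5 206. ] []
w bitdot [161.1 293.1] [([160.1, 296.0], 184), ([145.2, 301.1], 10)]
w socket [456.  327.6] [([440.3, 311.9], 11), ([457.3, 331.0], 512)]
w big [168.3 223.8] [([167.5, 223.0], 992)]
s dot [371.1 284.7] [([364.0, 290.0], 10)]
s sqdot [393.3 305.1] [([386.6, 311.1], 12)]
s bitdot [441.  225.8] [([438.2, 223.3], 201)]
s socket [385.5 263.4] [([391.3, 257.5], 12), ([384.7, 264.1], 14)]
s big [459.3 238.2] [([465.1, 230.9], 8), ([458.8, 237.8], 48)]
d dot [263.8 252. ] []
d sqdot [240.1 268.1] [([246.3, 274.3], 6)]
d bitdot [352.6 311. ] [([352.4, 310.1], 7)]
d socket [275.  242.2] [([280.5, 235.9], 21), ([273.7, 241.2], 11)]
d big [314.7 301. ] [([314.4, 300.1], 75)]
```

Everything matches the level, lifted prediction to about 1 px in scene and side, and 3.5 px at most in wrist. The carrier is at about 0.117 m, so I'll let it settle and hand in.

play_rows(
  series=[
    [[0,0,0,0,0,0,0],[0,0,0,0,0,0,0],[0,0,0,0,0,0,0],[0,0,0,0,0,0,0],[0,0,0,0,0,0,0]],
  ],
)

```text
time: 13.25
tool_pos: [0.5074, 0.2232, 0.2324]
tool_rot: [0.0, 0.821, 0.571, 0.0]
contact_force: [0.2, 0.2, -8.0]
gripper_width: 0.201
grasp_force: 59.2
```

```bash
python3 -c "
from plant import manip
s=manip.state();print(s['tool_pos'],abs(s['joint_vel']).max(),s['grasp_force'])
print(manip.job_done())"
```

```text
[0.50743867 0.22322811 0.23235205] 0.0014088377230246775 59.21404302120209
the job is handed in; nothing more can be done
None
```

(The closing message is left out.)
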